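Get the canister out from behind the shelf clutter

ROBOT

A 6-joint arm with a two-finger parallel gripper is mounted at the origin on the work surface. World frame = base frame: x ahead of the robot, y to its left, z up, the work surface at z = 0. Lengths are in m, angles in rad, forces in N, time in s.
With the tool pointing down it reaches from about 0.25 to 0.85 m from the base axis. Payload 12.5 kg.
Tool frame: the origin (TCP) lies between the finger pads; the fingertips stand ahead of it and the grasp point (between the pads) is the TCP (env.finger_overhang is the z of the fingertips in the tool frame, in m); z points along the fingers, x is the direction in which the jaws open and shut, and the axes are right-handed (so a half turn about z gives the same grasp; the last joint's range is limited). The gripper opens to 93 mm and grips with 3 to 60 N. Pads are 15 mm wide; open, the fingers measure 128 mm over their backs; the gripper's body (75 mm by 188 mm) begins 65 mm behind the grasp point.
Start: joints at [-1.368, 0.351, 1.652, -0, 1.139, -0.085], TCP at [0.156, -0.527, 0.238] pointing down, gripper open.
Joint ranges: [-2.75, 2.75], [-0.79, 2.1], [0.01, 2.65], [-1.57, 4.71], [0.07, 3.14], [-2.87, 2.87]. Speed limits (rad/s): [2.22, 2.22, 2.79, 3.14, 3.14, 3.14].

INTERFACE

Orientations are given as a unit quaternion [x, y, z, w].
In Python, from cell import env gives the robot as it stands. Calls block until the motion is done:
- env.movep(position, orientation): joint-space move of the TCP to a pose.
- env.move_straight(position, rotation=None, vel=0.15, stop_force=None): straight line of the TCP; rotation=None keeps the orientation; vel is the mean speed in m/s. With stop_force (N) it stops when the force on the tool has changed by that much, and returns True; else False.
- env.move_joints(angles): joint-space move.
- env.grip(opening, newtons=None): opening from 0.0 (shut) to 1.0 (fully open); newtons is the grip in N (None keeps the last); returns when the fingers have stopped.
- env.dwell(seconds).
- env.inverse_kinematics(position, orientation): joint angles nearest the present ones, or None.
- env.read_state(): the state.
- env.grab_frame(name): name is "side" or "top" or "wrist"; returns the picture (420x560x3 uint8, red, green, blue); there is no depth.
- env.camera_params(name): a dict with "vertical_fov" (degrees; the focal length in pixels is half the picture's height over the tangent of half this angle, whatever the lens; pixels are square), "cx", "cy" (the principal point, pixels), "dist" ([k1, k2, p1, p2, k3] as OpenCV has them; the pictures are not rectified), "R" (3x3) and "t" (3): a world point X has camera coordinates R X + t. Camera axes: x right, y down, z forward; pixel columns grow to the right and rows downward; lengths in m; the calibration is good to about 2 mm. A picture is of the moment at which its call begins: read the wrist's pose just before it. camera_params takes no time and is no camera call; for the wrist camera it gives the pose at the moment of the call.
A pose or a line that the arm cannot do raises env.MotionError and nothing moves.
- env.sign_off(): hands the job in, once; it reports no verdict.
Trained networks look in the newest picture that a camera, given by its name, has taken for a name from the list of things; names that differ only in an ending like _2 or _b are one class to them, and where a whole thing is asked for, a point or a joint stands for the part that bears it (a point fixed in the world has none). Each returns a list of dicts, best first, with "confidence" (0 to 1); they miss things now and then, are a little off and sometimes report something else, mostly with a low value. They report only what shows in the picture. A call takes as long as a camera call. They do not tell look-alikes from the thing itself.
- env.silhouettes(camera, thing): "region" (420x560 bool, what is visible of it) and "extent" ([left, top, right, bottom] in pixels, round what is visible of it).
The state is a dict: "t": time; "joints": joint angles; "qd": joint speeds; "effort": joint torques, N m; "ee_pos": TCP position; "ee_rot": TCP orientation; "contact_force": force on the tool from outside, world axes, zero at the start; "ft_torque": the same for the moment, N m; "opening": opening from 0.0 (shut) to 1.0 (fully open).
Only numpy, scipy, OpenCV 4.12 (cv2) and the standard library are available. Lean on these libraries where they do the work, as an engineer would, in place of code of your own. Each camera call takes 0.05 s, during which the arm holds its last target.

TASK

Move the ramekin, the tea strainer and the orange feeding ring, which stand in the way, off the steel shelf and set all three down on the slate; only then fetch the charcoal canister from behind them and stand it in the middle of the round cork mat. Once it stands there, put the three back on the shelf, each exactly where it stood before. Keep everything upright, and leave the timer, the spice tin and the mug alone.

Things in the scene. Friction and masses are not known exactly. Their poses are not given: they have to be found in the camera images.
- shelf: Low steel shelf, fixed. 200 mm deep (its x), 340 mm wide (its y). Origin on the table under its centre; its standing surface lies 36 mm above the origin. Its +x points away from the robot to the back edge, where an upstand 4 mm thick rises 36 mm above the standing surface (its inner face is at x = +96 mm). No other raised edges.
- canister_mid (a point): Charcoal plastic screw-top canister, an upright cylinder 58 mm in diameter and 78 mm tall, lid included (the lid is as wide as the body). Point at its centre, 39 mm above its foot; z is up. Starts on the shelf 23 mm before the upstand. One thing stands 80 mm before it (centres), one at each side (76 mm along the shelf's y, 30 mm nearer the front): which is where varies. The front one has finger room along the shelf's y, the side ones along its x.
- ramekin_mid (a point): White ceramic ramekin, open upright cup, straight walls, 60 mm in outer diameter, 38 mm tall, wall 5 mm. Point at its centre, 19 mm above its foot; z is up.
- strainer_mid (a point): Chrome tea strainer, open perforated upright basket, straight walls, 54 mm in outer diameter, 44 mm tall, wall 3 mm. Two ears 14 mm wide stick out at the rim to 39 mm from the axis along its own +x and -x; at the start these point about 45 degrees off the shelf's x, clear of a grip along the shelf's x or y. Point at its centre, 22 mm above its foot; z is up.
- ring_mid (a point): Orange plastic feeding ring lying flat, 58 mm in outer and 38 mm in inner diameter, 18 mm tall. Point at its centre, 9 mm above its underside; z is up.
- slate: Flat dark grey slate offcut on the table, fixed, 260 mm long (its x), 130 mm wide (its y), 10 mm thick: the side area. Origin at the centre of its underside. It lies left or right of the shelf.
- mat: Round cork mat on the table, fixed, 100 mm in diameter, 6 mm thick: the place for the canister. Origin at the centre of its underside. It lies on the other side of the shelf from the slate.
- timer: Red kitchen timer, 62 mm wide, 56 mm tall, standing loose on the table between the robot and the shelf. Origin at the centre of its underside. To be left alone.
- tin: Spice tin with a yellow label, 52 mm in diameter, 75 mm tall, standing loose on the table beyond one side area. Origin at the centre of its underside. To be left alone.
- mug: Blue mug with a handle, 76 mm in diameter, 85 mm tall, standing loose on the table beyond the other side area. Origin at the centre of its underside. To be left alone.
Things that resemble listed ones, but are neither listed nor needed, are in the scene too. Leave any purple look-alike of the part that bears canister_mid alone. Of the things that look like the part that bears ring_mid, the larger one is meant.

How it is judged:
By the outcome, as a careful person would: the job done as asked, in the order asked, and still so for the second after the job is handed in, with the robot touching nothing.
It also fails if it takes over 144 s, if anything falls off the work surface, if the arm or the gripper's body presses on something with over 40 N, if the wrist force passes 120 N, or if a joint passes its speed limit or range.

## Working session

There is one attempt and no reset: what is moved stays moved. The work goes in short steps, each a Python script; the robot and the scene stay as the last script left them, time stands still between calls to the robot, and variables do not carry over. Pictures are saved under pics/ and viewed, and the job is handed in when it is done.

```bash
ls; mkdir -p pics; python3 - <<'E'
from cell import env
import cv2
for n in ["side","top","wrist"]:
    f=env.grab_frame(n); cv2.imwrite(f"pics/{n}0.png",f[:,:,::-1])
    p=env.camera_params(n); print(n,p)
s=env.read_state(); print(s, env.finger_overhang)
E
```

```text
pics
side {'vertical_fov': 52.5985243122712, 'cx': 270.21512956799563, 'cy': 213.67617760027733, 'dist': array([-0.08635083,  0.        ,  0.        ,  0.        ,  0.        ]), 'R': array([[-0.8305413 , -0.55694407,  0.00380104],
       [-0.38953241,  0.57598424, -0.71868397],
       [ 0.39807744, -0.59837735, -0.69532647]]), 't': array([0.4742614 , 0.27114318, 0.67720425])}
top {'vertical_fov': 53.890021483641384, 'cx': 280.83702350121973, 'cy': 214.15661428532806, 'dist': array([-0.08758247,  0.        ,  0.        ,  0.        ,  0.        ]), 'R': array([[-0.00268671, -0.99985156,  0.01701868],
       [-0.99635541,  0.00122557, -0.08529012],
       [ 0.0852566 , -0.0171858 , -0.9962108 ]]), 't': array([0.00142849, 0.56304283, 0.82533496])}
wrist {'vertical_fov': 62.571195173529226, 'cx': 276.57094675798845, 'cy': 211.7591842923338, 'dist': array([-0.02667435,  0.        ,  0.        ,  0.        ,  0.        ]), 'R': array([[ 0.28293626, -0.9591375 , -0.00152652],
       [-0.93024445, -0.27480011,  0.24316693],
       [-0.23365001, -0.0673807 , -0.96998325]]), 't': array([-0.54970182, -0.02753494,  0.38992343])}
{'t': 0.15, 'joints': array([-1.36760045e+00,  3.51060888e-01,  1.65224063e+00,  2.03219460e-05,
        1.13909229e+00, -8.46131304e-02]), 'qd': array([ 0.00057923, -0.0011764 , -0.00043751, -0.00063454,  0.00065941,
       -0.00220927]), 'effort': array([ 5.52824713e-04, -4.97466338e+01, -2.85342157e+01,  6.99711009e-02,
        2.46200943e-02, -7.60584658e-05]), 'ee_pos': array([ 0.15609431, -0.5271452 ,  0.2372672 ]), 'ee_rot': array([ 8.01200247e-01, -5.98396193e-01, -2.93408788e-04, -2.72866146e-04]), 'contact_force': array([ 0.42289768,  0.27224024, -0.06315291]), 'ft_torque': array([ 0.01558382,  0.01829543, -0.02279402]), 'opening': 0.9958434169951381} 0.019
```

View pics/side0.png

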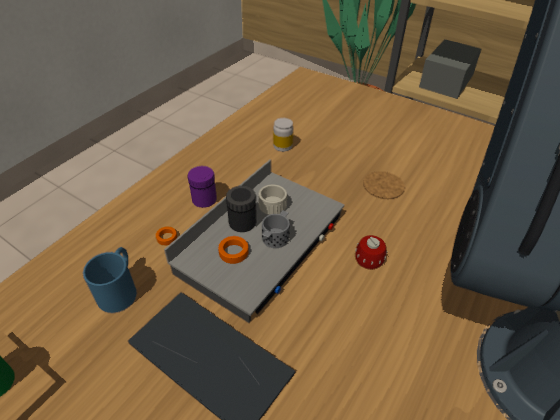

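View pics/top0.png

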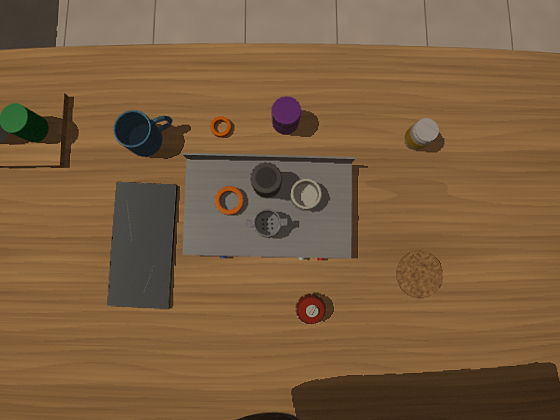

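View pics/wrist0.png

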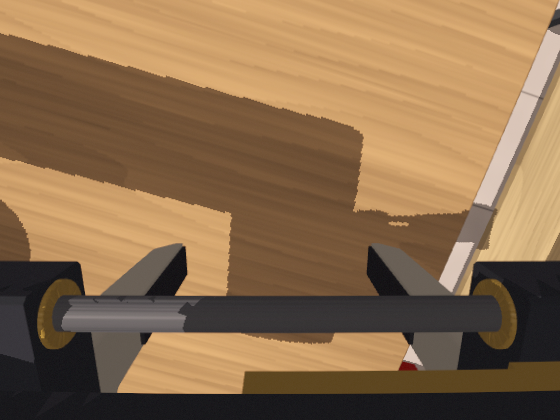

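```bash
cat > h.py <<'E'
from cell import env
import numpy as np, cv2
from scipy.optimize import minimize
from scipy.spatial.transform import Rotation as Rn
def K(p):
    f=210/np.tan(np.radians(p["vertical_fov"])/2)
    return np.array([[f,0,p["cx"]],[0,f,p["cy"]],[0,0,1.]])
def proj(p,X):
    rv,_=cv2.Rodrigues(p["R"]); return cv2.projectPoints(np.asarray(X,float).reshape(-1,3),rv,p["t"],K(p),p["dist"])[0].reshape(-1,2)
def back(p,uv,z):
    n=cv2.undistortPoints(np.asarray(uv,float).reshape(-1,1,2),K(p),p["dist"]).reshape(-1,2)
    d=np.c_[n,np.ones(len(n))]@p["R"]; c=-p["R"].T@p["t"]
    return c+d*((z-c[2])/d[:,2])[:,None]
def cyl(r,h):
    a=np.linspace(0,2*np.pi,48,endpoint=False); c=np.c_[r*np.cos(a),r*np.sin(a)]
    return np.r_[np.c_[c,0*a],np.c_[c,0*a+h]]
def box(lx,ly,h): return np.array([[sx*lx/2,sy*ly/2,z] for sx in(-1,1) for sy in(-1,1) for z in(0,h)])
def hullmask(p,X,S=4):
    u=cv2.convexHull(((proj(p,X)+.5)*S*16-8).astype(np.int32).reshape(-1,1,2))
    m=np.zeros((420*S,560*S),np.uint8); cv2.fillPoly(m,[u],1,shift=4); return m
def fit(masks,pts,z,x0,yaw=False):
    """masks: list of (params,boolmask)"""
    big=[(p,cv2.resize(m.astype(np.float32),None,fx=4,fy=4,interpolation=cv2.INTER_LINEAR)>.5) for p,m in masks]
    def cost(v):
        a=v[2]*10 if yaw else 0
        R=np.array([[np.cos(a),-np.sin(a),0],[np.sin(a),np.cos(a),0],[0,0,1]])
        X=pts@R.T+[v[0],v[1],z]; c=0
        for p,m in big:
            h=hullmask(p,X)>0; c+=1-(h&m).sum()/max(1,(h|m).sum())
        return c
    v0=np.array(list(x0)+([0.] if yaw else []),float)
    s=np.vstack([v0]+[v0+d for d in np.eye(len(v0))*.01])
    r=minimize(cost,v0,method="Nelder-Mead",options=dict(initial_simplex=s,xatol=1e-4,fatol=1e-4))
    o=r.x.copy()
    if yaw:o[2]*=10
    return o,r.fun
def quat(jaw):
    "tool down, jaw (tool x) along world angle jaw"
    x=np.array([np.cos(jaw),np.sin(jaw),0]); z=np.array([0,0,-1.]); y=np.cross(z,x)
    return Rn.from_matrix(np.c_[x,y,z]).as_quat()
def save(n,f): cv2.imwrite(f"pics/{n}.png",f[:,:,::-1])
E
cat > m.py <<'E'
from h import *
env.grab_frame("top"); env.grab_frame("side")
import pickle
D={}
for th in ["shelf","canister_mid","ramekin_mid","strainer_mid","ring_mid","slate","mat","timer","tin","mug"]:
    for c in ["top","side"]:
        D[c,th]=env.silhouettes(c,th)
        print(c,th,[(round(d["confidence"],2),[round(float(e)) for e in d["extent"]],int(d["region"].sum())) for d in D[c,th]])
pickle.dump(D,open("d0.pkl","wb")); print(env.read_state()["t"])
E
python3 m.py
python3 -c "
import cv2
f=cv2.imread('pics/top0.png')[150:262,180:360]; cv2.imwrite('pics/topcrop.png',cv2.resize(f,None,fx=4.4,fy=4.4,interpolation=3))"
```

```text
top shelf [(0.87, [181, 156, 355, 256], 14177)]
side shelf [(0.58, [163, 162, 345, 323], 11662)]
top canister_mid [(0.82, [251, 162, 285, 198], 868), (0.6, [269, 96, 301, 138], 939)]
side canister_mid [(0.75, [186, 165, 219, 208], 995), (0.68, [228, 186, 256, 230], 1222)]
top ramekin_mid [(0.97, [289, 180, 322, 211], 815)]
side ramekin_mid [(0.87, [258, 183, 287, 217], 697), (0.21, [164, 159, 344, 322], 11922)]
top strainer_mid [(0.98, [249, 205, 284, 240], 734)]
side strainer_mid [(0.79, [262, 209, 289, 249], 890)]
top ring_mid [(0.59, [208, 118, 232, 138], 246), (0.31, [403, 120, 436, 148], 805)]
side ring_mid [(0.74, [219, 237, 250, 264], 560), (0.58, [154, 225, 172, 249], 248)]
top slate [(0.91, [113, 181, 176, 309], 7625)]
side slate [(0.8, [129, 294, 298, 417], 11179)]
top mat [(0.85, [394, 252, 442, 300], 1781)]
side mat [(0.91, [362, 172, 403, 198], 849)]
top timer [(0.6, [297, 292, 328, 323], 744)]
side timer [(0.72, [356, 236, 389, 269], 878)]
top tin [(0.56, [403, 118, 440, 148], 783)]
side tin [(0.7, [270, 118, 292, 153], 685)]
top mug [(0.97, [111, 108, 172, 159], 1886)]
side mug [(0.84, [80, 246, 134, 314], 2448)]
1.25
```

View pics/topcrop.png

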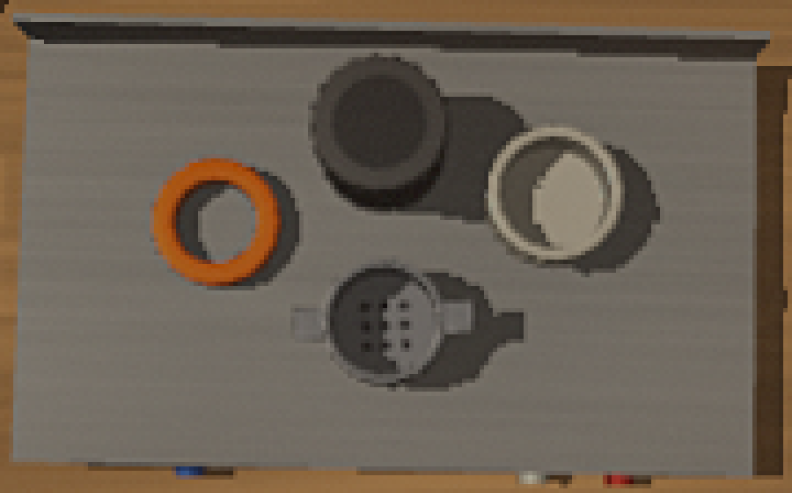

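```bash
cat > f.py <<'E'
from h import *
import pickle
D=pickle.load(open("d0.pkl","rb")); P={c:env.camera_params(c) for c in["top","side"]}
def go(th,pts,z,idx=(0,0),yaw=False,cams=("top","side")):
    for sel in [(c,) for c in cams]+([cams] if len(cams)>1 else []):
        ms=[(P[c],D[c,th][idx[0 if c=="top" else 1]]["region"]) for c in sel]
        ex=D[cams[0],th][idx[0 if cams[0]=="top" else 1]]["extent"]; x0=back(P[cams[0]],[[(ex[0]+ex[2])/2,(ex[1]+ex[3])/2]],z+.02)[0,:2]
        o,c=fit(ms,pts,z,x0,yaw); print(th,sel,o.round(4),round(c,3))
    return o
sh=box(.2,.34,.036); sh=np.r_[sh,np.array([[x,y,z] for x in(.096,.1) for y in(-.17,.17) for z in(.036,.072)])]
go("slate",box(.26,.13,.01),0,yaw=True); go("mat",cyl(.05,.006),0)
go("canister_mid",cyl(.029,.078),.036,(0,1))
go("ramekin_mid",cyl(.03,.038),.036)
go("strainer_mid",cyl(.027,.044),.036)
go("ring_mid",cyl(.029,.018),.036,(0,0),cams=("side",))
go("timer",cyl(.031,.056),0);go("tin",cyl(.026,.075),0);go("mug",cyl(.038,.085),0)
# shelf corners by hand from top crop
cr=np.array([[12,460],[752,474],[757,60],[28,40]])/4.4+[180,150]
print(back(P["top"],cr,.036).round(4))
w=env.camera_params("wrist"); s=env.read_state()
R=Rn.from_quat(s["ee_rot"]).as_matrix(); C=-w["R"].T@w["t"]; print("cam in tool",R.T@(C-s["ee_pos"]),(w["R"]@R).round(3))
E
python3 f.py
```

```text
slate ('top',) [ 0.5017  0.2925 -0.0472] 0.025
slate ('side',) [ 0.501   0.2897 -0.0479] 0.016
slate ('top', 'side') [ 0.5015  0.291  -0.0485] 0.055
mat ('top',) [ 0.4377 -0.2926] 0.022
mat ('side',) [ 0.4376 -0.2973] 0.088
mat ('top', 'side') [ 0.4378 -0.2932] 0.131
canister_mid ('top',) [0.6244 0.0298] 0.051
canister_mid ('side',) [0.624  0.0265] 0.057
canister_mid ('top', 'side') [0.6239 0.0291] 0.141
ramekin_mid ('top',) [ 0.5985 -0.0472] 0.031
ramekin_mid ('side',) [ 0.6009 -0.0526] 0.119
ramekin_mid ('top', 'side') [ 0.5985 -0.0474] 0.166
strainer_mid ('top',) [0.5416 0.0292] 0.142
strainer_mid ('side',) [0.5424 0.0243] 0.073
strainer_mid ('top', 'side') [0.5415 0.0269] 0.273
ring_mid ('side',) [0.5887 0.1013] 0.232
timer ('top',) [ 0.3749 -0.056 ] 0.169
timer ('side',) [ 0.3723 -0.0619] 0.266
timer ('top', 'side') [ 0.3717 -0.0583] 0.441
tin ('top',) [ 0.7288 -0.2933] 0.092
tin ('side',) [ 0.726  -0.2934] 0.101
tin ('top', 'side') [ 0.7279 -0.2927] 0.212
mug ('top',) [0.7283 0.2933] 0.123
mug ('side',) [0.7271 0.2905] 0.057
mug ('top', 'side') [0.7278 0.2911] 0.206
[[ 0.4806  0.1983  0.036 ]
 [ 0.4734 -0.1409  0.036 ]
 [ 0.6664 -0.1467  0.036 ]
 [ 0.6758  0.1944  0.036 ]]
cam in tool [ 0.00045645 -0.06755392 -0.14682214] [[ 1.     0.001  0.001]
 [-0.001  0.97  -0.243]
 [-0.001  0.243  0.97 ]]
```

```bash
cat > look.py <<'E'
from h import *
import sys,pickle
env.movep([.65,.03,.30],quat(np.pi/2))
p=env.camera_params("wrist"); f=env.grab_frame("wrist"); save("wl1",f)
W={}
for th in ["canister_mid","ramekin_mid","strainer_mid","ring_mid"]:
    W[th]=env.silhouettes("wrist",th); print(th,[(round(d["confidence"],2),[round(float(e)) for e in d["extent"]]) for d in W[th]])
pickle.dump((p,f,W),open("w1.pkl","wb")); s=env.read_state(); print(s["t"],s["joints"],s["ee_pos"])
E
python3 look.py
```

```text
canister_mid [(0.76, [246, 138, 304, 200]), (0.63, [218, 244, 270, 294]), (0.25, [176, 114, 235, 173])]
ramekin_mid [(0.94, [177, 115, 236, 175])]
strainer_mid [(0.96, [234, 57, 314, 117])]
ring_mid [(0.79, [336, 238, 368, 273]), (0.64, [320, 108, 372, 155])]
4.1417 [-2.59742224e-02  4.89330296e-01  1.28948462e+00 -1.17723463e-05
  1.36278424e+00 -1.59610248e+00] [0.64999148 0.02962589 0.30001954]
```

View pics/wl1.png

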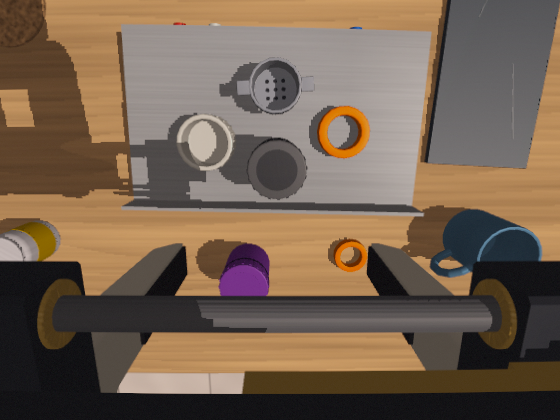

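```bash
cat > fw.py <<'E'
from h import *
import pickle
p,f,W=pickle.load(open("w1.pkl","rb"))
spec=dict(canister_mid=(cyl(.029,.078),0,(.624,.029)),ramekin_mid=(cyl(.03,.038),0,(.5985,-.047)),ring_mid=(cyl(.029,.018),1,(.589,.101)))
for th,(pts,i,x0) in spec.items():
    m=W[th][i]["region"].astype(np.uint8)
    if th!="canister_mid":
        c,_=cv2.findContours(m,cv2.RETR_EXTERNAL,cv2.CHAIN_APPROX_NONE); cv2.drawContours(m,c,-1,1,-1)
    print(th,fit([(p,m>0)],pts,.036,x0))
m=W["strainer_mid"][0]["region"]
a=np.linspace(0,2*np.pi,48)
f4=cv2.resize(f[20:210,100:440],None,fx=2.3,fy=2.3,interpolation=cv2.INTER_CUBIC); save("wl1crop",f4)
# shelf edges
cr=np.array([[123,26],[430,34],[413,205],[130,198]],float); print(back(p,cr,.036).round(4))
E
python3 fw.py
```

```text
canister_mid (array([0.62525299, 0.0285971 ]), np.float64(0.027479522980944693))
ramekin_mid (array([ 0.60146035, -0.04781309]), np.float64(0.05284302312310252))
ring_mid (array([0.59124254, 0.10349963]), np.float64(0.08214915179554971))
[[ 0.4771 -0.1382  0.036 ]
 [ 0.4859  0.1979  0.036 ]
 [ 0.6786  0.1962  0.036 ]
 [ 0.669  -0.1496  0.036 ]]
```

View pics/wl1crop.png

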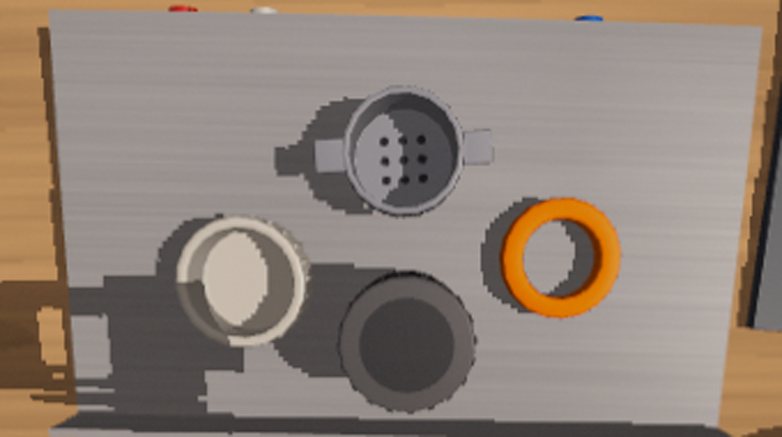

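```bash
cat > fs.py <<'E'
from h import *
import pickle
from scipy.optimize import minimize
def strfit(pl,x0,z=.036,a0=np.pi/2):
    big=[(p,cv2.resize(m.astype(np.float32),None,fx=4,fy=4)>.5) for p,m in pl]
    c=cyl(.027,.044); e=box(.078,.014,.004)+[0,0,.040]
    def cost(v):
        a=v[2]*10; R=np.array([[np.cos(a),-np.sin(a),0],[np.sin(a),np.cos(a),0],[0,0,1]]); t=0
        for p,m in big:
            h=(hullmask(p,c+[v[0],v[1],z])|hullmask(p,e@R.T+[v[0],v[1],z]))>0
            t+=1-(h&m).sum()/(h|m).sum()
        return t
    v0=np.array([x0[0],x0[1],a0/10])
    r=minimize(cost,v0,method="Nelder-Mead",options=dict(initial_simplex=np.vstack([v0]+[v0+d for d in np.diag([.008,.008,.02])]),xatol=1e-4,fatol=1e-4))
    return r.x[0],r.x[1],r.x[2]*10,r.fun
if __name__=="__main__":
    p,f,W=pickle.load(open("w1.pkl","rb")); D=pickle.load(open("d0.pkl","rb"))
    def fill(m):
        m=m.astype(np.uint8);c,_=cv2.findContours(m,cv2.RETR_EXTERNAL,cv2.CHAIN_APPROX_NONE); cv2.drawContours(m,c,-1,1,-1); return m>0
    print(strfit([(p,fill(W["strainer_mid"][0]["region"]))],(.543,.028)))
    print(strfit([(env.camera_params("top"),fill(D["top","strainer_mid"][0]["region"]))],(.543,.028)))
    for th,i in(("strainer_mid",0),): save("ms",np.dstack([W[th][i]["region"][20:210,100:440].astype(np.uint8)*255]*3))
    # ring by color in top & wrist
    def ringfit(p,f,x0):
        hsv=cv2.cvtColor(f,cv2.COLOR_RGB2HSV); m=((hsv[...,0]<18)&(hsv[...,1]>190)&(hsv[...,2]>60)).astype(np.uint8)
        u=proj(p,[[*x0,.05]])[0]; b=np.zeros_like(m); cv2.circle(b,tuple(int(v) for v in u),36,1,-1); m&=b
        return fit([(p,fill(m))],cyl(.029,.018),.036,x0)
    print("ring w",ringfit(p,f,(.591,.1035)))
    print("ring t",ringfit(env.camera_params("top"),cv2.imread("pics/top0.png")[:,:,::-1].copy(),(.591,.1035)))
E
python3 fs.py
```

```text
(np.float64(0.5447639835865115), np.float64(0.027633960023761155), np.float64(1.6271857831415193), np.float64(0.03651703908773318))
(np.float64(0.541687082840896), np.float64(0.029214055154414276), np.float64(1.621532933684453), np.float64(0.07623464323488727))
ring w (array([0.59139776, 0.10430789]), np.float64(0.07475786924939465))
ring t (array([0.58971326, 0.10439222]), np.float64(0.09204871060171915))
```

```bash
cat >> h.py <<'E'
def transfer(src,dst,jaw,zs,zd,pre,N,rel,hi=.2):
    q=quat(jaw)
    env.grip(pre)
    env.movep([src[0],src[1],hi],q)
    hit=env.move_straight([src[0],src[1],zs+.02],vel=.2); hit=env.move_straight([src[0],src[1],zs],vel=.08,stop_force=10)
    if hit: print("HIT down",env.read_state()["ee_pos"]); return False
    env.grip(0.0,N); s=env.read_state(); print("grip open",s["opening"]*93,"F",s["contact_force"].round(1),s["ee_pos"].round(4))
    env.move_straight([src[0],src[1],hi],vel=.2)
    s=env.read_state(); print("lifted",s["opening"]*93,"F",s["contact_force"].round(1))
    env.movep([dst[0],dst[1],hi],q)
    env.move_straight([dst[0],dst[1],zd+.02],vel=.2); hit=env.move_straight([dst[0],dst[1],zd+.0005],vel=.05,stop_force=6)
    s=env.read_state(); print("down",hit,s["ee_pos"].round(4),s["opening"]*93)
    env.grip(rel); env.move_straight([dst[0],dst[1],zd+.05],vel=.12); env.move_straight([dst[0],dst[1],hi],vel=.25)
    print("t",env.read_state()["t"]); return True
E
cat > poses.py <<'E'
STR=(.5433,.0282);RAM=(.600,-.0475);RING=(.5906,.104);CAN=(.6248,.029)
JS=-.61; JX=-.03
DS=(.500,.266);DA=(.433,.324);DB=(.573,.3176)
E
python3 - <<'E'
from h import *; from poses import *
print(transfer(STR,DS,JS,.066,.040,.80,20,.80))
save("t2",env.grab_frame("top")); save("s2",env.grab_frame("side"))
E
```

```text
grip open 54.31456221407335 F [-0.4  0.5  2.8] [0.5435 0.0282 0.0663]
lifted 54.32415728336278 F [ 0.7  0.  -0.5]
down True [0.4998 0.2659 0.0399] 54.43135544711878
t 12.9417
True
```

```bash
python3 -c "
import cv2,numpy as np
a=cv2.imread('pics/t2.png');b=cv2.imread('pics/s2.png');cv2.imwrite('pics/c2.png',cv2.resize(np.hstack([a,b]),(800,300)))"
```

```text
(no output)
```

View pics/c2.png

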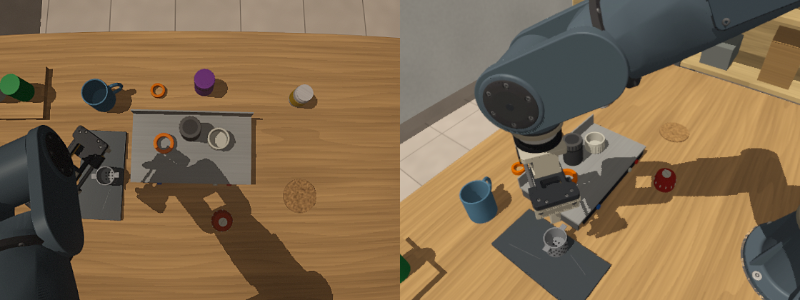

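```bash
python3 - <<'E'
from h import *; from poses import *
ok=transfer(RING,DA,JX,.0575,.0315,.85,15,.85)
if ok: print(transfer(RAM,DB,JX,.062,.036,.88,25,.88))
save("t3",env.grab_frame("top")); save("s3",env.grab_frame("side"))
E
python3 -c "
import cv2,numpy as np
a=cv2.imread('pics/t3.png');b=cv2.imread('pics/s3.png');cv2.imwrite('pics/c3.png',cv2.resize(np.hstack([a,b]),(800,300)))"
```

```text
grip open 56.85157290341436 F [ 0.2 -0.4  0.9] [0.5907 0.104  0.0577]
lifted 57.30197385472586 F [-0.5  0.  -0.6]
down True [0.4329 0.3239 0.0313] 57.41519598960773
t 20.9333
grip open 58.9731239497077 F [-0.1  0.3  1.4] [ 0.6002 -0.0475  0.0622]
lifted 59.133484714720225 F [-0.1 -0.6 -1.9]
down True [0.5728 0.3175 0.036 ] 59.123981873850575
t 29.6667
True
```

View pics/c3.png

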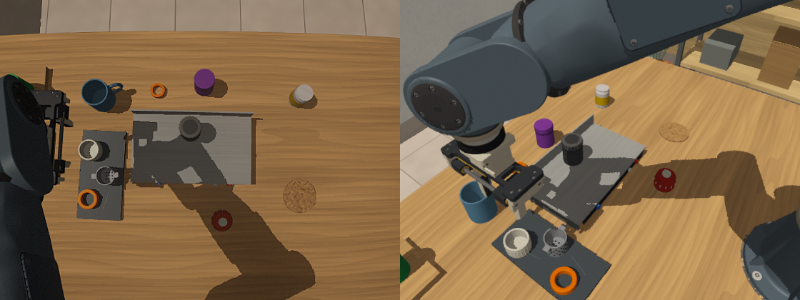

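```bash
cat > look2.py <<'E'
from h import *; from poses import *; from fs import strfit
import pickle
def fill(m):
    m=m.astype(np.uint8);c,_=cv2.findContours(m,cv2.RETR_EXTERNAL,cv2.CHAIN_APPROX_NONE); cv2.drawContours(m,c,-1,1,-1); return m>0
env.movep([.60,.30,.274],quat(np.pi/2)); env.dwell(.2)
p=env.camera_params("wrist"); f=env.grab_frame("wrist"); save("wl2",f); W={}
for th in ["ramekin_mid","strainer_mid","ring_mid"]: W[th]=env.silhouettes("wrist",th); print(th,[(round(d["confidence"],2),[round(float(e)) for e in d["extent"]]) for d in W[th]])
env.movep([.50,-.293,.26],quat(np.pi/2)); env.dwell(.2)
p2=env.camera_params("wrist"); f2=env.grab_frame("wrist"); save("wl3",f2); W["mat"]=env.silhouettes("wrist","mat")
pickle.dump((p,f,p2,f2,W),open("w2.pkl","wb"))
print([(d["confidence"],d["extent"]) for d in W["mat"]])
print("ram",DB,fit([(p,fill(W["ramekin_mid"][0]["region"]))],cyl(.03,.038),.010,DB))
print("str",DS,strfit([(p,fill(W["strainer_mid"][0]["region"]))],DS,z=.010))
for d in W["ring_mid"]:
    print("ring",DA,d["extent"],fit([(p,fill(d["region"]))],cyl(.029,.018),.010,DA))
print("mat",fit([(p2,W["mat"][0]["region"])],cyl(.05,.006),0,(.4377,-.293)))
print(env.read_state()["t"])
E
python3 look2.py
```

```text
ramekin_mid [(0.77, [263, 136, 317, 191])]
strainer_mid [(0.73, [203, 63, 282, 124]), (0.67, [273, 3, 326, 56])]
ring_mid [(0.68, [241, 251, 301, 343]), (0.64, [274, 2, 326, 58])]
[(0.81, [233.5, 85.5, 322.1, 173.7]), (0.61, [461.8, 37.5, 537.4, 98.3])]
ram (0.573, 0.3176) (array([0.57306559, 0.31703123]), np.float64(0.040332235857527654))
str (0.5, 0.266) (np.float64(0.5002954949330582), np.float64(0.2656638004642762), np.float64(1.6118407245074482), np.float64(0.03300388280974231))
ring (0.433, 0.324) [240.8, 250.9, 300.7, 343.4] (array([0.433, 0.324]), np.float64(1.0))
ring (0.433, 0.324) [273.6, 2.0, 326.5, 57.7] (array([0.4326554 , 0.32421794]), np.float64(0.03348480675663268))
mat (array([ 0.43978268, -0.29295932]), np.float64(0.028147795750079307))
34.0833
```

```bash
cd .;python3 -c "
import cv2,numpy as np
a=cv2.imread('pics/wl2.png');b=cv2.imread('pics/wl3.png');cv2.imwrite('pics/c4.png',cv2.resize(np.hstack([a,b]),(800,300)))"
```

```text
(no output)
```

View pics/c4.png

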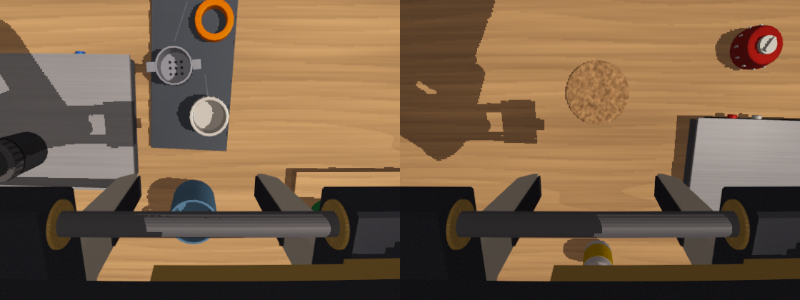

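```bash
python3 - <<'E'
from h import *; from poses import *
print(transfer((.6252,.0287),(.4396,-.2930),np.pi/2-.03,.081,.051,.88,25,.88))
env.movep([.50,-.293,.30],quat(np.pi/2)); env.dwell(.2)
p=env.camera_params("wrist"); f=env.grab_frame("wrist"); save("wl5",f)
a=env.silhouettes("wrist","canister_mid")
for d in a: print(d["confidence"],d["extent"],fit([(p,d["region"])],cyl(.029,.078),.006,(.44,-.293)))
save("t5",env.grab_frame("top"));print(env.read_state()["t"])
E
python3 -c "
import cv2,numpy as np
a=cv2.imread('pics/wl5.png');b=cv2.imread('pics/t5.png');cv2.imwrite('pics/c5.png',cv2.resize(np.hstack([a,b]),(800,300)))"
```

```text
grip open 57.49435988111849 F [-0.6  0.6  2.4] [0.6253 0.0287 0.0812]
lifted 57.382989710523645 F [ 0.4  0.3 -1.2]
down True [ 0.4394 -0.2929  0.051 ] 57.71885907408549
t 42.2833
True
0.62 [248.0, 104.9, 301.5, 161.9] (array([ 0.4394878 , -0.29304722]), np.float64(0.03990297726624181))
43.175
```

View pics/c5.png

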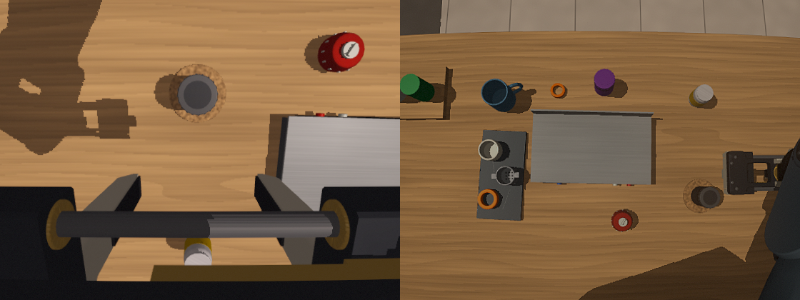

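The canister stands at (197,95) in the left half, within about 0.5 mm of the mat's centre. Next I'll put the three back.

```bash
python3 - <<'E'
from h import *; from poses import *
env.move_straight([.50,-.293,.32])
ok=transfer(DB,(.6012,-.0473),JX,.036,.062,.88,25,.88)
ok=ok and transfer(DA,(.5917,.1037),JX,.0315,.0575,.85,15,.85)
if ok:
  # strainer: same tool yaw at pick, tiny yaw correction at place not needed
  print(transfer(DS,(.5443,.0279),JS,.040,.066,.80,20,.80))
E
sed -e 's/wl1/wl6/;s/w1.pkl/w6.pkl/' look.py > look6.py; sed -i 's/^p=env/env.dwell(.3);p=env/' look6.py; python3 look6.py
sed -e 's/w1.pkl/w6.pkl/' fs.py > fs6.py; sed -e 's/w1.pkl/w6.pkl/;s/wl1crop/wl6crop/' fw.py >fw6.py; python3 fw6.py; python3 fs6.py
```

```text
grip open 58.974713779074435 F [-0.  -0.4  2.5] [0.5731 0.3176 0.0362]
lifted 58.850369135197376 F [-0.   0.4 -1.6]
down True [ 0.601  -0.0472  0.0619] 58.901908894965516
t 52.8917
grip open 57.404344672910376 F [0.4 0.1 2.2] [0.4331 0.3241 0.0317]
lifted 57.269173489308116 F [-0.3 -0.2 -0.4]
down True [0.5915 0.1036 0.0573] 57.26399851089538
t 61.4083
grip open 54.50392795269316 F [ 0.2 -0.6  1.5] [0.5001 0.2661 0.0403]
lifted 54.537574104926236 F [-0.1 -0.5 -0.5]
down True [0.5441 0.0279 0.0659] 54.742770939888935
t 69.0167
True
canister_mid [(0.92, [217, 245, 269, 296]), (0.65, [1, 0, 21, 27])]
ramekin_mid [(0.91, [172, 113, 235, 170])]
strainer_mid [(0.78, [235, 56, 312, 113]), (0.63, [313, 107, 366, 156])]
ring_mid [(0.76, [314, 110, 367, 157]), (0.72, [336, 238, 357, 273])]
71.4417 [-2.53854487e-02  4.89323822e-01  1.28945851e+00 -1.61874214e-05
  1.36273454e+00 -1.59614795e+00] [0.64999662 0.03000689 0.30003471]
canister_mid (array([0.624, 0.029]), np.float64(1.0))
ramekin_mid (array([ 0.60148992, -0.04767854]), np.float64(0.03672791776585105))
ring_mid (array([0.589, 0.101]), np.float64(1.0))
[[ 0.4773 -0.1376  0.036 ]
 [ 0.4857  0.1986  0.036 ]
 [ 0.6784  0.1971  0.036 ]
 [ 0.6692 -0.1488  0.036 ]]
(np.float64(0.5447001883751527), np.float64(0.027154690169384776), np.float64(1.627631818973633), np.float64(0.044290857371438785))
(np.float64(0.541687082840896), np.float64(0.029214055154414276), np.float64(1.621532933684453), np.float64(0.07623464323488727))
ring w (array([0.59253349, 0.10348705]), np.float64(0.07265689798175279))
ring t (array([0.58971326, 0.10439222]), np.float64(0.09204871060171915))
```

View pics/wl6.png

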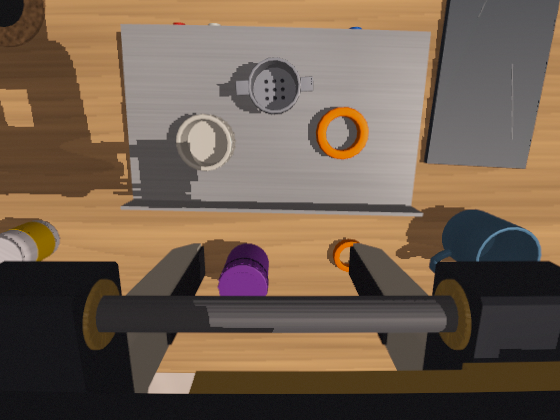

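```bash
python3 - <<'E'
from h import *; import pickle
env.move_straight([.65,.03,.34]); env.move_joints([-1.368,.351,1.652,0,1.139,-.085]); env.dwell(.3)
ft=env.grab_frame("top"); save("t7",ft); fs=env.grab_frame("side"); save("s7",fs)
print(env.read_state()["t"])
P={c:env.camera_params(c) for c in("top","side")}
p1,f1,_=pickle.load(open("w1.pkl","rb")); p6,f6,_=pickle.load(open("w6.pkl","rb"))
t0=cv2.imread("pics/top0.png")[:,:,::-1].copy(); s0=cv2.imread("pics/side0.png")[:,:,::-1].copy()
O=dict(str=(.5448,.0276,.08,.041),ram=(.6015,-.0478,.074,.034),ring=(.5914,.104,.054,.033))
# orange centroid
def rc(p,f):
    hsv=cv2.cvtColor(f,cv2.COLOR_RGB2HSV); m=((hsv[...,0]<18)&(hsv[...,1]>200)&(hsv[...,2]>60))
    u=proj(p,[[.5914,.104,.054]])[0]; yy,xx=np.mgrid[:420,:560]; m&=np.hypot(xx-u[0],yy-u[1])<38
    x,y,w,h=cv2.boundingRect(m.astype(np.uint8)); c=[xx[m].mean(),yy[m].mean()]; return back(p,[c],.054)[0,:2].round(4),m.sum(),(x,y,w,h)
for n,a in(("w1",(p1,f1)),("w6",(p6,f6)),("t0",(P["top"],t0)),("t7",(P["top"],ft)),("s0",(P["side"],s0)),("s7",(P["side"],fs))): print(n,rc(*a))
# template shift, top and side
for n,(x,y,z,r) in O.items():
  for c,a,b in(("top",t0,ft),("side",s0,fs)):
    p=P[c]; u=proj(p,[[x,y,z-.015]])[0].round().astype(int); h=18
    A=cv2.cvtColor(a,cv2.COLOR_RGB2GRAY)[u[1]-h:u[1]+h,u[0]-h:u[0]+h].astype(np.float32); B=cv2.cvtColor(b,cv2.COLOR_RGB2GRAY)[u[1]-h:u[1]+h,u[0]-h:u[0]+h].astype(np.float32)
    M=np.eye(2,3,dtype=np.float32); cc,M=cv2.findTransformECC(A,B,M,cv2.MOTION_TRANSLATION,(3,200,1e-6))
    d=back(p,[u+M[:,2]],z)-back(p,[u.astype(float)],z); print(n,c,round(cc,4),(d[0,:2]*1000).round(2),"mm")
cv2.imwrite("pics/c7.png",cv2.resize(np.vstack([np.hstack([t0,ft]),np.hstack([s0,fs])]),(800,600))[:,:,::-1])
E
```

```text
74.9167
w1 (array([0.5906, 0.1032]), np.int64(1235), (317, 106, 52, 52))
w6 (array([0.5916, 0.1026]), np.int64(1233), (316, 107, 52, 52))
t0 (array([0.5888, 0.1043]), np.int64(339), (215, 186, 29, 29))
t7 (array([0.5903, 0.1036]), np.int64(332), (216, 186, 28, 28))
s0 (array([0.5835, 0.1091]), np.int64(523), (219, 236, 29, 28))
s7 (array([0.5845, 0.1083]), np.int64(520), (218, 236, 30, 27))
str top 0.9959 [ 0.06 -0.23] mm
str side 0.723 [ 0.14 -0.1 ] mm
ram top 0.8488 [0.5  0.52] mm
ram side 0.6754 [0.27 1.32] mm
ring top 0.9669 [ 1.  -0.6] mm
ring side 0.8927 [ 0.89 -0.7 ] mm
```

View pics/c7.png

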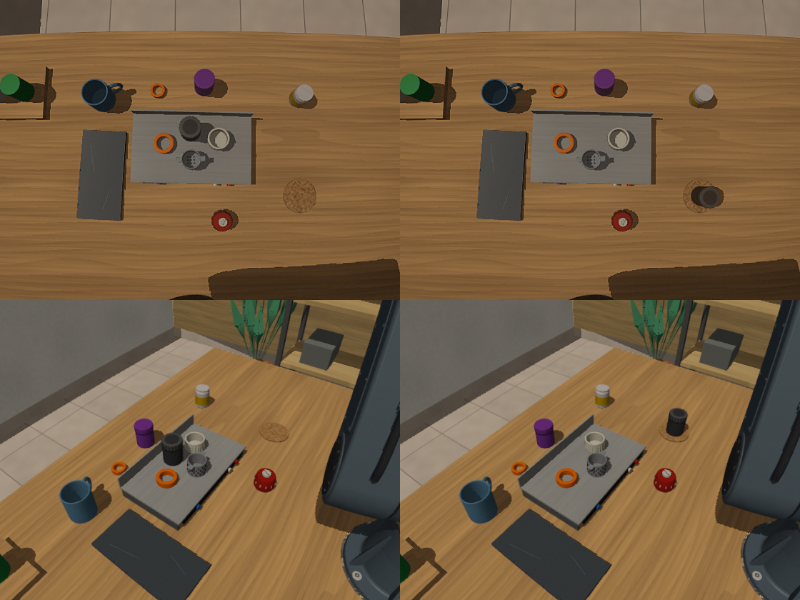

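```bash
python3 - <<'E'
from cell import env
env.sign_off(); print(env.read_state()["t"])
E
```

```text
the job is handed in; nothing more can be done
the job is handed in; nothing more can be done
```

The job is done and handed in at about 75 s of the 144 s. I moved the strainer, ring and ramekin to the slate, then stood the charcoal canister on the cork mat. After that I put all three back on the shelf in their original places.

**Last checks**
- **Canister:** upright, about 0.4 mm from the mat's measured centre.
- **Strainer:** about 0.2–0.5 mm from its first position, with its orientation unchanged in the wrist-camera fit (difference under 0.001 rad).
- **Ramekin:** about 0.2 mm off by wrist camera. The top and side picture matching said 0.7 to 1.3 mm, but it is less trustworthy there because the canister's shadow is gone.
- **Ring:** about 1.2 mm off its first position, and all three cameras agree. I left it rather than grip it again.
- **Everything else:** the timer, tin, mug, purple canister and small ring look unmoved in the before and after pictures.

**Disagreements**
- **Strainer ears:** they pointed along the shelf's y, not 45° off its x as described, so I gripped it diagonally.
- **Top camera:** it read x about 1.5 to 3 mm lower than the wrist camera. The wrist camera matched known placements to about 0.6 mm, so I used it.

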